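Transfer hole saws to the peg rack in reverse order

TASK

Transfer the four hole saws from the clips of the aluminium rail to the pegs of the empty wooden rack in reverse order: the saw at the left end of the rail, as the robot sees it, goes on the peg at the right end of the rack, and so on, one saw to a peg. Leave each saw standing upright, flat on the board, teeth down, with its peg near the middle of the cup, and do not let any saw topple over on the way.

Things in the scene. Friction and masses are not known exactly. Their poses are not given: they have to be found in the camera images.
- saw_32: hole saw of 32 mm outer diameter: a round steel cup, open end (teeth) down, straight outer wall 46 mm high and 3 mm thick (bore 26 mm, 40 mm deep), with a closed top and on it a dark boss 21 mm across and 6 mm high. Loose, 0.05 to 0.14 kg. Origin: centre of its underside (tooth edge); z up along its axis. At the start it stands over the peg of clip_32.
- saw_40: hole saw of 40 mm outer diameter: a round steel cup, open end (teeth) down, straight outer wall 46 mm high and 3 mm thick (bore 34 mm, 40 mm deep), with a closed top and on it a dark boss 21 mm across and 6 mm high. Loose, 0.05 to 0.14 kg. Origin: centre of its underside (tooth edge); z up along its axis. At the start it stands over the peg of clip_40.
- saw_48: hole saw of 48 mm outer diameter: a round steel cup, open end (teeth) down, straight outer wall 46 mm high and 3 mm thick (bore 42 mm, 40 mm deep), with a closed top and on it a dark boss 21 mm across and 6 mm high. Loose, 0.05 to 0.14 kg. Origin: centre of its underside (tooth edge); z up along its axis. At the start it stands over the peg of clip_48.
- saw_58: hole saw of 58 mm outer diameter: a round steel cup, open end (teeth) down, straight outer wall 46 mm high and 3 mm thick (bore 52 mm, 40 mm deep), with a closed top and on it a dark boss 21 mm across and 6 mm high. Loose, 0.05 to 0.14 kg. Origin: centre of its underside (tooth edge); z up along its axis. At the start it stands over the peg of clip_58.
- clip_32: the rail clip that carries the 32 mm saw at the start and so marks its place in the row; the four clips are alike and stay fixed. Black plastic pad 72 (x) by 66 (y) by 12 mm with a steel peg 8 mm thick standing 29 mm above the pad. Origin: centre of the underside, 10 mm above the bench; the saw stands on the pad's top, 12 mm above the origin. Axes parallel to the rail's.
- clip_40: the rail clip that carries the 40 mm saw at the start and so marks its place in the row; the four clips are alike and stay fixed. Black plastic pad 72 (x) by 66 (y) by 12 mm with a steel peg 8 mm thick standing 29 mm above the pad. Origin: centre of the underside, 10 mm above the bench; the saw stands on the pad's top, 12 mm above the origin. Axes parallel to the rail's.
- clip_48: the rail clip that carries the 48 mm saw at the start and so marks its place in the row; the four clips are alike and stay fixed. Black plastic pad 72 (x) by 66 (y) by 12 mm with a steel peg 8 mm thick standing 29 mm above the pad. Origin: centre of the underside, 10 mm above the bench; the saw stands on the pad's top, 12 mm above the origin. Axes parallel to the rail's.
- clip_58: the rail clip that carries the 58 mm saw at the start and so marks its place in the row; the four clips are alike and stay fixed. Black plastic pad 72 (x) by 66 (y) by 12 mm with a steel peg 8 mm thick standing 29 mm above the pad. Origin: centre of the underside, 10 mm above the bench; the saw stands on the pad's top, 12 mm above the origin. Axes parallel to the rail's.
- rail: fixed aluminium rail, 30 x 332 mm, 10 mm high, black end caps; carries the four clips along its y axis at y = +112.5, +37.5, -37.5 and -112.5 mm; which clip and saw is at which place differs from start to start. Origin: centre of its underside, on the bench; y points to its left end as seen from the robot, within 0.2 rad of world y.
- rack: fixed empty wooden rack: dark board 90 (x) by 312 (y) by 18 mm with four upright steel pegs 8 mm thick, standing 29 mm above the board, at x = 0 and y = +112.5 (left end), +37.5, -37.5 and -112.5 mm (right end). Origin: centre of its underside, on the bench; y points to its left end as seen from the robot, within 0.2 rad of world y. It may lie nearer or farther than the rail.
Not all that is in view belongs to the job. Leave any pink or purple look-alike of the saw_48 alone.

How it is judged:
At the end, for the whole second after the job is handed in: Each hole saw stands on the rack over the peg whose place mirrors that of its own clip on the rail (left end to right end, and so on): axis within 15 mm of the peg along each rack axis, underside on the board (within 5 mm), upright within 0.1 rad, at rest and released (((y of clip_32 in the frame of rail between 0.0825 and 0.1425 m and y of saw_32 in the frame of rack between -0.1275 and -0.0975 m) or (y of clip_32 in the frame of rail between 0.0075 and 0.0675 m and y of saw_32 in the frame of rack between -0.0525 and -0.0225 m) or (y of clip_32 in the frame of rail between -0.0675 and -0.0075 m and y of saw_32 in the frame of rack between 0.0225 and 0.0525 m) or (y of clip_32 in the frame of rail between -0.1425 and -0.0825 m and y of saw_32 in the frame of rack between 0.0975 and 0.1275 m)) and x of saw_32 in the frame of rack between -0.015 and 0.015 m and z of saw_32 in the frame of rack between 0.013 and 0.0225 m and angle between each of saw_32, saw_40, saw_48, saw_58's own z axis and vertical below 0.1 rad and linear speed of each of saw_32, saw_40, saw_48, saw_58 below 0.02 m/s and angular speed of each of saw_32, saw_40, saw_48, saw_58 below 0.2 rad/s and contact force between each of saw_32, saw_40, saw_48, saw_58 and the fingers below 0.05 N and ((y of clip_40 in the frame of rail between 0.0825 and 0.1425 m and y of saw_40 in the frame of rack between -0.1275 and -0.0975 m) or (y of clip_40 in the frame of rail between 0.0075 and 0.0675 m and y of saw_40 in the frame of rack between -0.0525 and -0.0225 m) or (y of clip_40 in the frame of rail between -0.0675 and -0.0075 m and y of saw_40 in the frame of rack between 0.0225 and 0.0525 m) or (y of clip_40 in the frame of rail between -0.1425 and -0.0825 m and y of saw_40 in the frame of rack between 0.0975 and 0.1275 m)) and x of saw_40 in the frame of rack between -0.015 and 0.015 m and z of saw_40 in the frame of rack between 0.013 and 0.0225 m and ((y of clip_48 in the frame of rail between 0.0825 and 0.1425 m and y of saw_48 in the frame of rack between -0.1275 and -0.0975 m) or (y of clip_48 in the frame of rail between 0.0075 and 0.0675 m and y of saw_48 in the frame of rack between -0.0525 and -0.0225 m) or (y of clip_48 in the frame of rail between -0.0675 and -0.0075 m and y of saw_48 in the frame of rack between 0.0225 and 0.0525 m) or (y of clip_48 in the frame of rail between -0.1425 and -0.0825 m and y of saw_48 in the frame of rack between 0.0975 and 0.1275 m)) and x of saw_48 in the frame of rack between -0.015 and 0.015 m and z of saw_48 in the frame of rack between 0.013 and 0.0225 m and ((y of clip_58 in the frame of rail between 0.0825 and 0.1425 m and y of saw_58 in the frame of rack between -0.1275 and -0.0975 m) or (y of clip_58 in the frame of rail between 0.0075 and 0.0675 m and y of saw_58 in the frame of rack between -0.0525 and -0.0225 m) or (y of clip_58 in the frame of rail between -0.0675 and -0.0075 m and y of saw_58 in the frame of rack between 0.0225 and 0.0525 m) or (y of clip_58 in the frame of rail between -0.1425 and -0.0825 m and y of saw_58 in the frame of rack between 0.0975 and 0.1275 m)) and x of saw_58 in the frame of rack between -0.015 and 0.015 m and z of saw_58 in the frame of rack between 0.013 and 0.0225 m); the robot touches nothing.
It fails at once if a hole saw topples over (leans by more than 1 rad) (angle between any of saw_32, saw_40, saw_48, saw_58's own z axis and vertical above 1 rad).
It also fails if it takes over 102 s, if anything falls off the work surface, if the arm or the gripper's body presses on something with over 40 N, if the wrist force passes 120 N, or if a joint passes its speed limit or range.

ROBOT

A 6-joint arm with a two-finger parallel gripper is mounted at the origin on a cart in front of the work surface, level with it; the furniture and walls round the work are solid. World frame = base frame: x ahead of the robot, y to its left, z up, the work surface at z = 0. Lengths are in m, angles in rad, forces in N, time in s.
With the tool pointing down it reaches from about 0.35 to 0.775 m from the base axis. Payload 7.3 kg.
Tool frame: the origin (TCP) lies midway between the tips of the shut fingers; the grasp point (between the pads) lies 19 mm behind it; z points along the fingers, y is the line along which they close (so a half turn about z gives the same grasp; the last joint's range is limited). The gripper opens to 92 mm and grips with 3 to 60 N. Pads are 19 mm wide; open, the fingers measure 130 mm over their backs; the gripper's body (75 mm by 190 mm) begins 47 mm behind the grasp point.
Start: joints at [-1.475, 0.342, 1.524, -0, 1.275, -0.146], TCP at [0.126, -0.51, 0.227] pointing down, gripper open.
Joint ranges: [-2.53, 2.53], [-0.77, 2.02], [0.04, 2.7], [-1, 4.14], [0.28, 2.66], [-3.11, 3.11]. Speed limits (rad/s): [2.57, 2.57, 3.14, 3.14, 3.14, 3.14].

INTERFACE

Orientations are given as [roll, pitch, yaw] about the fixed x, y, z axes, in that order (R = Rz(yaw) Ry(pitch) Rx(roll)).
In Python, from cell import robot, read_camera, camera_params, nets gives the robot as it stands. The module is installed in compiled form; this text tells all that it offers.
- The arm moves only by the tool step_arm, never from a script. Its argument "steps" is a list of rows, each an object of numbers: "x", "y", "z": the shift along the tool's x, y, z as a fraction of full scale; "rx", "ry", "rz": the turn, a rotation vector about the tool's x, y, z as a fraction of full scale; "claw": the opening, from -1 (shut) to 1 (fully open). In form: [{"x": .., "y": .., "z": .., "rx": .., "ry": .., "rz": .., "claw": ..}, ...]. A call has 1 to 12 rows; each row is the pose to reach, as a shift and turn from the pose commanded when the call began, along the tool's axes at that moment; what a row does not reach only later rows make up. Full scale, the value 1, is 750 mm for a shift and pi/4 rad for a turn. A row lasts 1/12 s, in which the tool goes at most 41.7 mm and 7.16 degrees, less where a joint would pass 70% of its speed; a pose out of reach is approached as far as the arm can. A call with a number of a shift or a turn outside -1 to 1 is refused whole. A call with a gripper value outside its range is refused whole. The fingers move at their own pace and stop on an object; "squeeze" is the grip in N (left out, the last holds). Time passes only in rows, so rows that repeat a pose let the fingers close. It gives the time, the measured TCP pose, the force, the opening and the grip force at its end, in the units of the state.
- robot.observe(): the state, without advancing time (a new reading comes with each control period).
- read_camera(name): name is "side" or "top"; returns (picture, depth): 420x560x3 uint8, blue, green, red; 420x560 float32, m along the optical axis (not along the pixel's ray), 0 where there is no reading.
- camera_params(name): a dict with "fx", "fy", "cx", "cy" (pixels), "R" (3x3) and "t" (3): a world point X has camera coordinates R X + t. Camera axes: x right, y down, z forward; pixel columns grow to the right and rows downward; lengths in m; the calibration is good to about 2 mm. A picture is of the moment at which its call begins. camera_params takes no time and is no camera call.
- robot.hand_in(): hands the job in; it is judged then, once.
Trained networks look in the newest picture that a camera, given by its name, has taken for a name from the list of things; names that differ only in an ending like _2 or _b are one class to them, and where a whole thing is asked for, a point or a joint stands for the part that bears it (a point fixed in the world has none). Each returns a list of dicts, best first, with "conf" (0 to 1); they miss things now and then, are a little off and sometimes report something else, mostly with a low value. They report only what shows in the picture. A call takes as long as a camera call. They do not tell look-alikes from the thing itself.
- nets.masks_of(camera, query): "region" (420x560 bool, what is visible of it) and "box" ([left, top, right, bottom] in pixels, round what is visible of it).
- nets.landmark_of(camera, query): "pixel" ([row, column] in pixels: a listed point, or the origin of a listed thing).
The state is a dict: "time": time; "qpos": joint angles; "qvel": joint speeds; "joint_efforts": joint torques, N m; "tool_pos": TCP position; "tool_rot": TCP orientation; "contact_force": force on the tool from outside, world axes, zero at the start; "torque": the same for the moment, N m; "opening": finger opening in m; "grip_force": force on a finger pad.
Only numpy, scipy, OpenCV 4.12 (cv2) and the standard library are available. Lean on these libraries where they do the work, as an engineer would, in place of code of your own. Each camera call takes 0.05 s, during which the arm holds its last target. There are 200 camera calls.

## Working session

There is one attempt and no reset: what is moved stays moved. The work goes in short steps, Python scripts to look and compute and a tool call to move; the robot and the scene stay as the last step left them, time stands still between calls to the robot, and variables do not carry over. Pictures are saved under pics/ and viewed, at most 14 in all, crops included, and the job is handed in when it is done.

Besides the shell and the picture viewer there is one more tool, called after ">>>" by a JSON object that holds its "api" and its "payload". step_arm: Moves the arm, as the interface text tells. Its arguments: {"type":"object","properties":{"steps":{"type":"array","items":{"type":"object","properties":{"x":{"type":"number","minimum":-1,"maximum":1},"y":{"type":"number","minimum":-1,"maximum":1},"z":{"type":"number","minimum":-1,"maximum":1},"rx":{"type":"number","minimum":-1,"maximum":1},"ry":{"type":"number","minimum":-1,"maximum":1},"rz":{"type":"number","minimum":-1,"maximum":1},"claw":{"type":"number"}}}},"squeeze":{"type":"number"}},"required":["steps"]}

```bash
mkdir -p pics
cat > h.py <<'E'
import numpy as np,cv2
from cell import robot,read_camera,camera_params,nets
def cloud(cam):
    im,d=read_camera(cam);p=camera_params(cam)
    v,u=np.indices(d.shape);X=np.stack([(u-p['cx'])*d/p['fx'],(v-p['cy'])*d/p['fy'],d],-1)
    W=(X-np.array(p['t']))@np.array(p['R']);W[d==0]=np.nan
    return im,d,W
E
python3 - <<'E'
from h import *
for c in('top','side'):
    im,d,W=cloud(c);cv2.imwrite(f'pics/{c}0.png',im)
    p=camera_params(c);print(c,p['fx'],-np.array(p['R']).T@p['t'])
    for q in['saw_32','saw_40','saw_48','saw_58','clip_32','rail','rack']:
        for m in nets.masks_of(c,q)[:5]:
            r=m['region'];w=W[r];z=np.nanpercentile(w[:,2],95) ;k=w[np.abs(w[:,2]-z)<.006]
            print(q,round(m['conf'],2),np.round(m['box']),np.nanmedian(w,0).round(3),z.round(3),((np.nanmin(k,0)+np.nanmax(k,0))/2).round(4))
print(robot.observe())
E
```

```text
top 451.28365787296127 [0.4212225  0.02122044 1.0172092 ]
saw_32 0.94 [153. 164. 175. 186.] [0.613 0.271 0.045] 0.053 [0.6176 0.2757 0.0515]
saw_32 0.8 [140. 125. 170. 153.] [0.694 0.294 0.045] 0.052 [0.6983 0.2985 0.0518]
saw_32 0.76 [201. 228. 220. 246.] [0.479 0.163 0.068] 0.076 [0.4789 0.1656 0.0739]
saw_32 0.7 [385. 210. 410. 232.] [ 0.515 -0.237  0.046] 0.052 [ 0.5156 -0.2417  0.0508]
saw_32 0.65 [354. 234. 381. 257.] [ 0.463 -0.17   0.045] 0.052 [ 0.4628 -0.1721  0.0512]
saw_40 0.94 [153. 164. 175. 186.] [0.613 0.271 0.045] 0.053 [0.6176 0.2757 0.0515]
saw_40 0.8 [140. 125. 170. 153.] [0.694 0.294 0.045] 0.052 [0.6983 0.2985 0.0518]
saw_40 0.76 [201. 228. 220. 246.] [0.479 0.163 0.068] 0.076 [0.4789 0.1656 0.0739]
saw_40 0.7 [385. 210. 410. 232.] [ 0.515 -0.237  0.046] 0.052 [ 0.5156 -0.2417  0.0508]
saw_40 0.65 [354. 234. 381. 257.] [ 0.463 -0.17   0.045] 0.052 [ 0.4628 -0.1721  0.0512]
saw_48 0.94 [153. 164. 175. 186.] [0.613 0.271 0.045] 0.053 [0.6176 0.2757 0.0515]
saw_48 0.8 [140. 125. 170. 153.] [0.694 0.294 0.045] 0.052 [0.6983 0.2985 0.0518]
saw_48 0.76 [201. 228. 220.
[... 3588 characters left out ...]
ime': 0.8, 'qpos': array([-1.47502412e+00,  3.41949744e-01,  1.52412165e+00,  9.19803262e-06,
        1.27534936e+00, -1.45993522e-01]), 'qvel': array([-2.47654743e-04,  5.28703619e-04, -1.21717175e-03, -5.26602287e-04,
        5.39348146e-07, -4.30779517e-04]), 'joint_efforts': array([ 2.28516219e-03, -4.31084847e+01, -2.44472659e+01,  7.21918442e-02,
        4.82171040e-02, -2.38867494e-05]), 'tool_pos': array([ 0.12572419, -0.50974959,  0.22675904]), 'tool_rot': array([3.14142130e+00, 1.63005062e-05, 2.41763047e-01]), 'contact_force': array([ 0.83493169, -0.14688035, -0.2396738 ]), 'torque': array([-0.00022999,  0.03432719, -0.02396672]), 'grip_force': 0.0, 'opening': 0.09189368643371898}
```

Run:
```python
from h import *
im,d,W=cloud('top')
c=cv2.resize(im[110:270,130:430],None,fx=2.6,fy=2.6,interpolation=cv2.INTER_CUBIC);cv2.imwrite('pics/top1.png',c)
x,y,z=W[...,0],W[...,1],W[...,2]
def show(cam,W):
    x,y,z=W[...,0],W[...,1],W[...,2]
    m=(x>.41)&(x<.54)&(y>-.12)&(y<.24)&(z>.058)&(z<.09)
    n,l,s,ce=cv2.connectedComponentsWithStats(m.astype(np.uint8))
    for i in range(1,n):
        if s[i,4]>8:
            w=W[l==i];t=w[np.abs(w[:,2]-.068)<.004];b=w[w[:,2]>.0715]
            (cx,cy),r=cv2.minEnclosingCircle(t[:,:2].astype(np.float32));(bx,by),br=cv2.minEnclosingCircle(b[:,:2].astype(np.float32))
            print(cam,'saw',ce[i].round(0),np.round([cx,cy,r,bx,by,br],4),len(t),len(b))
    m=(x>.57)&(x<.71)&(y>-.15)&(y<.25)&(z>.012)&(z<.022)
    rc=cv2.minAreaRect(W[m][:,:2].astype(np.float32));print('rack',rc)
    m=(x>.57)&(x<.71)&(y>-.15)&(y<.25)&(z>.04)
    n,l,s,ce=cv2.connectedComponentsWithStats(m.astype(np.uint8),connectivity=8)
    for i in range(1,n):print('peg',ce[i].round(1),W[l==i].mean(0).round(4),s[i,4])
    m=(x>.41)&(x<.54)&(y>-.15)&(y<.24)&(z>.006)&(z<.016)
    print('rail',cv2.minAreaRect(W[m][:,:2].astype(np.float32)))
show('top',W)
im,d,W=cloud('side');show('side',W)
```

```text
top saw [279. 241.] [0.4718 0.0178 0.0288 0.4667 0.0193 0.022 ] 507 79
top saw [209. 237.] [0.4801 0.1655 0.0199 0.4788 0.1641 0.0152] 200 78
top saw [243. 238.] [0.4768 0.0938 0.0159 0.4763 0.0937 0.0102] 114 70
top saw [315. 243.] [ 0.467  -0.0578  0.024   0.4671 -0.0577  0.0103] 333 74
rack ((0.6398842930793762, 0.05211333930492401), (0.09088259935379028, 0.3119422495365143), 5.633197784423828)
peg [356.5 132.2] [ 0.6978 -0.1445  0.099 ] 78
peg [314.2 160. ] [ 0.6504 -0.0594  0.0454] 10
peg [280.5 163.4] [0.6425 0.015  0.0456] 11
peg [246.5 166.4] [0.6357 0.0897 0.0449] 11
peg [212.6 169.6] [0.6282 0.1638 0.0448] 13
rail ((0.4746273458003998, 0.03573779761791229), (0.10447663068771362, 0.36793217062950134), 4.01472806930542)
side saw [329. 191.] [ 0.4706 -0.0189  0.0647  0.4802 -0.0178  0.056 ] 494 118
side saw [320. 215.] [0.4753 0.0941 0.0159 0.4761 0.0936 0.011 ] 105 69
side saw [313. 236.] [0.4793 0.1644 0.0216 0.4787 0.1654 0.0161] 201 88
rack ((0.6385231614112854, 0.051689788699150085), (0.08986247330904007, 0.3153057098388672), 5.531737804412842)
peg [236.4 140.5] [ 0.7007 -0.1438  0.1049] 14
peg [242. 140.] [ 0.6886 -0.1492  0.1053] 1
peg [246.5 140. ] [ 0.678  -0.1498  0.106 ] 2
peg [234. 163.] [ 0.7097 -0.1491  0.0452] 1
peg [249.1 181.1] [ 0.6498 -0.0589  0.0457] 14
peg [243.7 196.9] [0.6425 0.0153 0.0449] 17
peg [237.6 214.5] [0.6352 0.0895 0.045 ] 20
peg [230.5 235. ] [0.6277 0.1646 0.0453] 24
peg [221. 262.] [0.6191 0.2497 0.0466] 1
rail ((0.47339776158332825, 0.06916593015193939), (0.3025816082954407, 0.07099276036024094), 85.92363739013672)
```

View pics/top0.png

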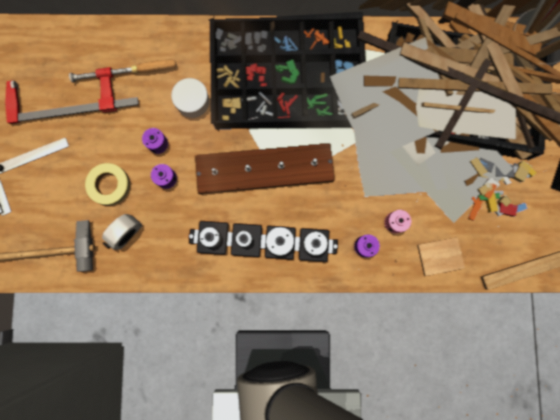

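View pics/top1.png

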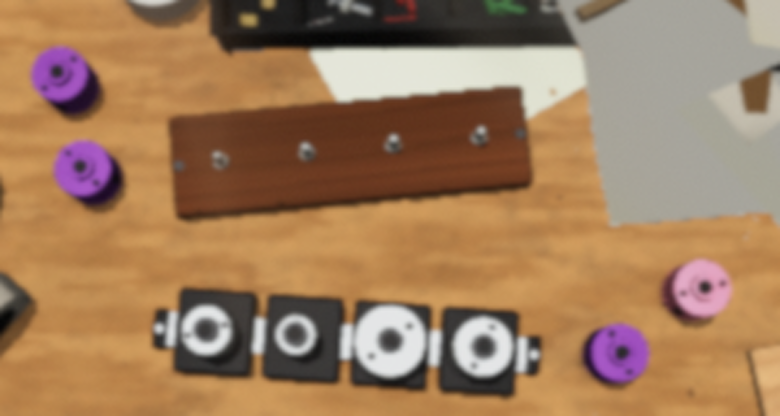

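View pics/side0.png

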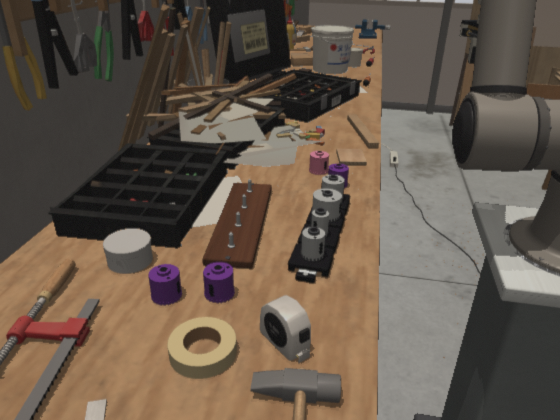

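The steel saws on the clips are, left to right in the top view, saw_40 (209,237), saw_32 (243,238), saw_58 (279,241) and saw_48 (315,243). The look-alikes stand on the bench: purple at (153,139), (162,176) and (368,246), pink at (400,221). My choice is only the steel ones on the black pads, which crop top1 confirms. The rack pegs are at (213,170), (247,166), (281,163) and (314,160).

First I'll check the heights around the rack, and move above saw_48.

Run:
```python
from h import *
for c in('top','side'):
    im,d,W=cloud(c)
    x,y,z=W[...,0],W[...,1],W[...,2]
    for y0 in np.arange(-.14,.26,.04):
        r=[]
        for x0 in np.arange(.69,.79,.02):
            m=(x>=x0)&(x<x0+.02)&(y>=y0)&(y<y0+.04);r.append(round(float(z[m].max()),3) if m.any() else None)
        print(c,round(y0,2),r)
```

```text
top -0.14 [0.105, 0.117, 0.116, 0.108, 0.111, 0.111]
top -0.1 [0.02, 0.005, 0.063, 0.03, 0.108, 0.113]
top -0.06 [0.019, 0.005, 0.062, 0.053, 0.052, 0.052]
top -0.02 [0.015, 0.006, 0.06, 0.036, 0.036, 0.03]
top 0.02 [0.006, 0.006, 0.058, 0.051, 0.052, 0.051]
top 0.06 [0.004, 0.007, 0.058, 0.051, 0.054, 0.054]
top 0.1 [0.005, 0.005, 0.056, 0.047, 0.045, 0.047]
top 0.14 [0.005, 0.059, 0.06, 0.06, 0.06, 0.062]
top 0.18 [0.004, 0.005, 0.004, 0.047, 0.048, 0.047]
top 0.22 [0.005, 0.006, 0.004, 0.047, 0.048, 0.048]
side -0.14 [0.106, 0.117, 0.117, 0.108, 0.112, 0.113]
side -0.1 [0.021, 0.006, 0.062, None, 0.037, 0.114]
side -0.06 [0.02, 0.006, 0.061, 0.053, 0.055, 0.054]
side -0.02 [0.005, 0.006, 0.06, None, None, None]
side 0.02 [0.006, 0.005, 0.059, 0.054, 0.054, 0.054]
side 0.06 [0.005, 0.006, 0.058, 0.054, 0.054, 0.054]
side 0.1 [0.004, 0.004, 0.058, 0.045, 0.048, 0.049]
side 0.14 [0.004, 0.062, 0.063, 0.063, 0.063, 0.062]
side 0.18 [0.004, 0.004, 0.004, 0.048, 0.048, 0.048]
side 0.22 [0.004, None, 0.004, 0.048, 0.048, 0.048]
```

>>> {"api": "step_arm", "payload": {"steps": [{"x": 0.586,"y": -0.476,"z": 0,"rz": -1,"claw": 1},{"x": 0.586,"y": -0.476,"z": 0,"rz": -1,"claw": 1},{"x": 0.586,"y": -0.476,"z": 0,"rz": -1,"claw": 1},{"x": 0.586,"y": -0.476,"z": 0,"rz": -1,"claw": 1},{"x": 0.586,"y": -0.476,"z": 0,"rz": -1,"claw": 1},{"x": 0.586,"y": -0.476,"z": 0,"rz": -1,"claw": 1},{"x": 0.586,"y": -0.476,"z": 0,"rz": -1,"claw": 1},{"x": 0.586,"y": -0.476,"z": 0,"rz": -1,"claw": 1},{"x": 0.586,"y": -0.476,"z": 0,"rz": -1,"claw": 1},{"x": 0.586,"y": -0.476,"z": 0,"rz": -1,"claw": 1},{"x": 0.586,"y": -0.476,"z": 0,"rz": -1,"claw": 1},{"x": 0.586,"y": -0.476,"z": 0,"rz": -1,"claw": 1}]}}

```text
$.steps[0]: bad value
```

>>> {"api": "step_arm", "payload": {"steps": [{"x": 0.586,"y": -0.476,"z": 0.0,"rx": 0.0,"ry": 0.0,"rz": -0.99,"claw": 1.0},{"x": 0.586,"y": -0.476,"z": 0.0,"rx": 0.0,"ry": 0.0,"rz": -0.99,"claw": 1.0},{"x": 0.586,"y": -0.476,"z": 0.0,"rx": 0.0,"ry": 0.0,"rz": -0.99,"claw": 1.0},{"x": 0.586,"y": -0.476,"z": 0.0,"rx": 0.0,"ry": 0.0,"rz": -0.99,"claw": 1.0},{"x": 0.586,"y": -0.476,"z": 0.0,"rx": 0.0,"ry": 0.0,"rz": -0.99,"claw": 1.0},{"x": 0.586,"y": -0.476,"z": 0.0,"rx": 0.0,"ry": 0.0,"rz": -0.99,"claw": 1.0},{"x": 0.586,"y": -0.476,"z": 0.0,"rx": 0.0,"ry": 0.0,"rz": -0.99,"claw": 1.0},{"x": 0.586,"y": -0.476,"z": 0.0,"rx": 0.0,"ry": 0.0,"rz": -0.99,"claw": 1.0},{"x": 0.586,"y": -0.476,"z": 0.0,"rx": 0.0,"ry": 0.0,"rz": -0.99,"claw": 1.0},{"x": 0.586,"y": -0.476,"z": 0.0,"rx": 0.0,"ry": 0.0,"rz": -0.99,"claw": 1.0}]}}

```text
time: 1.83
tool_pos: [0.3777, -0.1754, 0.2271]
tool_rot: [3.141, 0.0, 1.019]
contact_force: [1.3, -1.5, 0.3]
opening: 0.0918
grip_force: 0.0
```

Run:
```python
from h import *
im,d,W=cloud('top')
x,y,z=W[...,0],W[...,1],W[...,2]
for x0 in np.arange(.65,.79,.02):
    m=(x>=x0)&(x<x0+.02)&(y>=-.2)&(y<.2)&(z>.08)&(z<.13);print(round(x0,2),y[m].max().round(3) if m.any() else None)
```

```text
0.65 -0.152
0.67 -0.143
0.69 -0.134
0.71 -0.125
0.73 -0.116
0.75 -0.108
0.77 -0.099
0.79 -0.091
```

>>> {"api": "step_arm", "payload": {"steps": [{"x": 0.196,"y": 0.0193,"z": 0.136,"rx": 0.0,"ry": 0.0,"rz": -0.703,"claw": 1.0},{"x": 0.196,"y": 0.0193,"z": 0.136,"rx": 0.0,"ry": 0.0,"rz": -0.703,"claw": 1.0},{"x": 0.196,"y": 0.0193,"z": 0.136,"rx": 0.0,"ry": 0.0,"rz": -0.703,"claw": 1.0},{"x": 0.196,"y": 0.0193,"z": 0.136,"rx": 0.0,"ry": 0.0,"rz": -0.703,"claw": 1.0},{"x": 0.196,"y": 0.0193,"z": 0.136,"rx": 0.0,"ry": 0.0,"rz": -0.703,"claw": 1.0},{"x": 0.196,"y": 0.0193,"z": 0.136,"rx": 0.0,"ry": 0.0,"rz": -0.703,"claw": 1.0},{"x": 0.196,"y": 0.0193,"z": 0.136,"rx": 0.0,"ry": 0.0,"rz": -0.703,"claw": 1.0}]}}

```text
time: 2.47
tool_pos: [0.466, -0.0593, 0.1244]
tool_rot: [-3.14, 0.0, 1.572]
contact_force: [0.1, -0.7, 0.2]
opening: 0.0918
grip_force: 0.0
```

>>> {"api": "step_arm", "payload": {"squeeze": 25, "steps": [{"x": 0.0017,"y": 0.0013,"z": 0.05,"rx": 0.0,"ry": 0.0,"rz": 0.0,"claw": 1.0},{"x": 0.0017,"y": 0.0013,"z": 0.085,"rx": 0.0,"ry": 0.0,"rz": 0.0,"claw": 1.0},{"x": 0.0017,"y": 0.0013,"z": 0.11,"rx": 0.0,"ry": 0.0,"rz": 0.0,"claw": 1.0},{"x": 0.0017,"y": 0.0013,"z": 0.1245,"rx": 0.0,"ry": 0.0,"rz": 0.0,"claw": 1.0},{"x": 0.0017,"y": 0.0013,"z": 0.1245,"rx": 0.0,"ry": 0.0,"rz": 0.0,"claw": 0.3},{"x": 0.0017,"y": 0.0013,"z": 0.1245,"rx": 0.0,"ry": 0.0,"rz": 0.0,"claw": -1.0},{"x": 0.0017,"y": 0.0013,"z": 0.1245,"rx": 0.0,"ry": 0.0,"rz": 0.0,"claw": -1.0},{"x": 0.0017,"y": 0.0013,"z": 0.1245,"rx": 0.0,"ry": 0.0,"rz": 0.0,"claw": -1.0},{"x": 0.0017,"y": 0.0013,"z": 0.1245,"rx": 0.0,"ry": 0.0,"rz": 0.0,"claw": -1.0},{"x": 0.0017,"y": 0.0013,"z": 0.1245,"rx": 0.0,"ry": 0.0,"rz": 0.0,"claw": -1.0}]}}

```text
time: 3.3
tool_pos: [0.4676, -0.0586, 0.0321]
tool_rot: [3.14, 0.001, 1.571]
contact_force: [0.5, -0.1, -0.9]
opening: 0.0565
grip_force: 0.0
```

>>> {"api": "step_arm", "payload": {"squeeze": 25, "steps": [{"x": 0.0,"y": 0.0,"z": 0.0,"rx": 0.0,"ry": 0.0,"rz": 0.0,"claw": -1.0},{"x": 0.0,"y": 0.0,"z": 0.0,"rx": 0.0,"ry": 0.0,"rz": 0.0,"claw": -1.0},{"x": 0.0,"y": 0.0,"z": 0.0,"rx": 0.0,"ry": 0.0,"rz": 0.0,"claw": -1.0},{"x": 0.0,"y": 0.0,"z": 0.0,"rx": 0.0,"ry": 0.0,"rz": 0.0,"claw": -1.0},{"x": 0.0,"y": 0.0,"z": 0.0,"rx": 0.0,"ry": 0.0,"rz": 0.0,"claw": -1.0},{"x": 0.0,"y": 0.0,"z": -0.01,"rx": 0.0,"ry": 0.0,"rz": 0.0,"claw": -1.0},{"x": 0.0,"y": 0.0,"z": -0.03,"rx": 0.0,"ry": 0.0,"rz": 0.0,"claw": -1.0},{"x": 0.0,"y": 0.0,"z": -0.06,"rx": 0.0,"ry": 0.0,"rz": 0.0,"claw": -1.0},{"x": 0.0,"y": 0.0,"z": -0.1,"rx": 0.0,"ry": 0.0,"rz": 0.0,"claw": -1.0},{"x": 0.0,"y": 0.0,"z": -0.12,"rx": 0.0,"ry": 0.0,"rz": 0.0,"claw": -1.0},{"x": 0.0,"y": 0.0,"z": -0.12,"rx": 0.0,"ry": 0.0,"rz": 0.0,"claw": -1.0}]}}

```text
time: 4.22
tool_pos: [0.4691, -0.0588, 0.1248]
tool_rot: [3.135, 0.002, 1.572]
contact_force: [0.4, 0.3, -0.0]
opening: 0.0476
grip_force: 25.0
```

Run:
```python
from h import *
im,d,W=cloud('side')
cv2.imwrite('pics/s1.png',cv2.resize(im[100:300,180:420],None,fx=3,fy=3))
```

```text
(no output)
```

View pics/s1.png

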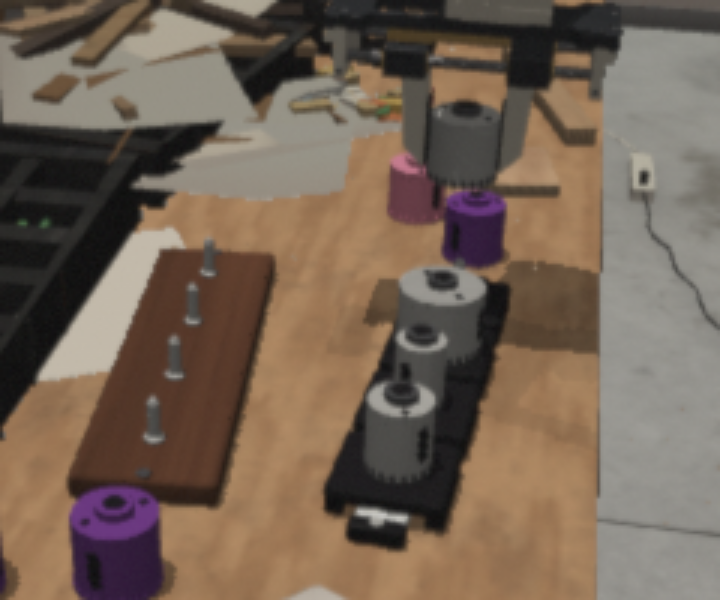

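>>> {"api": "step_arm", "payload": {"steps": [{"x": 0.02,"y": 0.0143,"z": 0.0,"rx": 0.0,"ry": 0.0,"rz": 0.0,"claw": -1.0},{"x": 0.06,"y": 0.043,"z": 0.0,"rx": 0.0,"ry": 0.0,"rz": 0.0,"claw": -1.0},{"x": 0.1,"y": 0.0716,"z": 0.0,"rx": 0.0,"ry": 0.0,"rz": 0.0,"claw": -1.0},{"x": 0.14,"y": 0.1,"z": 0.0,"rx": 0.0,"ry": 0.0,"rz": 0.0,"claw": -1.0},{"x": 0.18,"y": 0.129,"z": 0.0,"rx": 0.0,"ry": 0.0,"rz": 0.0,"claw": -1.0},{"x": 0.22,"y": 0.1575,"z": 0.0,"rx": 0.0,"ry": 0.0,"rz": 0.0,"claw": -1.0},{"x": 0.26,"y": 0.186,"z": 0.0,"rx": 0.0,"ry": 0.0,"rz": 0.0,"claw": -1.0},{"x": 0.285,"y": 0.204,"z": 0.0,"rx": 0.0,"ry": 0.0,"rz": 0.0,"claw": -1.0},{"x": 0.297,"y": 0.2127,"z": 0.0,"rx": 0.0,"ry": 0.0,"rz": 0.0,"claw": -1.0},{"x": 0.297,"y": 0.2127,"z": 0.0,"rx": 0.0,"ry": 0.0,"rz": 0.0,"claw": -1.0},{"x": 0.297,"y": 0.2127,"z": 0.0,"rx": 0.0,"ry": 0.0,"rz": 0.0,"claw": -1.0}]}}

```text
time: 5.18
tool_pos: [0.6255, 0.1646, 0.1193]
tool_rot: [-3.138, 0.001, 1.573]
contact_force: [-0.7, -0.9, -0.9]
opening: 0.0474
grip_force: 25.0
```

>>> {"api": "step_arm", "payload": {"steps": [{"x": 0.0,"y": 0.001,"z": 0.02,"rx": 0.0,"ry": 0.0,"rz": 0.0,"claw": -1.0},{"x": 0.0,"y": 0.001,"z": 0.055,"rx": 0.0,"ry": 0.0,"rz": 0.0,"claw": -1.0},{"x": 0.0,"y": 0.001,"z": 0.085,"rx": 0.0,"ry": 0.0,"rz": 0.0,"claw": -1.0},{"x": 0.0,"y": 0.001,"z": 0.105,"rx": 0.0,"ry": 0.0,"rz": 0.0,"claw": -1.0},{"x": 0.0,"y": 0.001,"z": 0.117,"rx": 0.0,"ry": 0.0,"rz": 0.0,"claw": -1.0},{"x": 0.0,"y": 0.001,"z": 0.121,"rx": 0.0,"ry": 0.0,"rz": 0.0,"claw": -1.0},{"x": 0.0,"y": 0.001,"z": 0.121,"rx": 0.0,"ry": 0.0,"rz": 0.0,"claw": -1.0},{"x": 0.0,"y": 0.001,"z": 0.121,"rx": 0.0,"ry": 0.0,"rz": 0.0,"claw": -1.0}]}}

```text
time: 5.85
tool_pos: [0.6277, 0.1641, 0.0315]
tool_rot: [3.14, -0.0, 1.571]
contact_force: [0.3, 0.1, -1.1]
opening: 0.0473
grip_force: 25.0
```

>>> {"api": "step_arm", "payload": {"steps": [{"x": 0.0,"y": 0.0,"z": 0.003,"rx": 0.0,"ry": 0.0,"rz": 0.0,"claw": -1.0},{"x": 0.0,"y": 0.0,"z": 0.0045,"rx": 0.0,"ry": 0.0,"rz": 0.0,"claw": -1.0},{"x": 0.0,"y": 0.0,"z": 0.0045,"rx": 0.0,"ry": 0.0,"rz": 0.0,"claw": -1.0},{"x": 0.0,"y": 0.0,"z": 0.0045,"rx": 0.0,"ry": 0.0,"rz": 0.0,"claw": 1.0},{"x": 0.0,"y": 0.0,"z": 0.0045,"rx": 0.0,"ry": 0.0,"rz": 0.0,"claw": 1.0},{"x": 0.0,"y": 0.0,"z": 0.0045,"rx": 0.0,"ry": 0.0,"rz": 0.0,"claw": 1.0},{"x": 0.0,"y": 0.0,"z": 0.0045,"rx": 0.0,"ry": 0.0,"rz": 0.0,"claw": 1.0},{"x": 0.0,"y": 0.0,"z": 0.0045,"rx": 0.0,"ry": 0.0,"rz": 0.0,"claw": 1.0},{"x": 0.0,"y": 0.0,"z": -0.04,"rx": 0.0,"ry": 0.0,"rz": 0.0,"claw": 1.0},{"x": 0.0,"y": 0.0,"z": -0.09,"rx": 0.0,"ry": 0.0,"rz": 0.0,"claw": 1.0},{"x": 0.0,"y": 0.0,"z": -0.125,"rx": 0.0,"ry": 0.0,"rz": 0.0,"claw": 1.0},{"x": 0.0,"y": 0.0,"z": -0.125,"rx": 0.0,"ry": 0.0,"rz": 0.0,"claw": 1.0}]}}

```text
time: 6.85
tool_pos: [0.6307, 0.1651, 0.1312]
tool_rot: [3.13, -0.002, 1.572]
contact_force: [0.6, -0.4, 1.0]
opening: 0.0916
grip_force: 0.0
```

>>> {"api": "step_arm", "payload": {"steps": [{"x": -0.195,"y": -0.2087,"z": 0.0,"rx": 0.0,"ry": 0.0,"rz": 0.0,"claw": 1.0},{"x": -0.195,"y": -0.2087,"z": 0.0,"rx": 0.0,"ry": 0.0,"rz": 0.0,"claw": 1.0},{"x": -0.195,"y": -0.2087,"z": 0.0,"rx": 0.0,"ry": 0.0,"rz": 0.0,"claw": 1.0},{"x": -0.195,"y": -0.2087,"z": 0.0,"rx": 0.0,"ry": 0.0,"rz": 0.0,"claw": 1.0},{"x": -0.195,"y": -0.2087,"z": 0.0,"rx": 0.0,"ry": 0.0,"rz": 0.0,"claw": 1.0},{"x": -0.195,"y": -0.2087,"z": 0.0,"rx": 0.0,"ry": 0.0,"rz": 0.0,"claw": 1.0},{"x": -0.195,"y": -0.2087,"z": 0.0,"rx": 0.0,"ry": 0.0,"rz": 0.0,"claw": 1.0},{"x": -0.195,"y": -0.2087,"z": 0.0,"rx": 0.0,"ry": 0.0,"rz": 0.0,"claw": 1.0},{"x": -0.195,"y": -0.2087,"z": 0.0,"rx": 0.0,"ry": 0.0,"rz": 0.0,"claw": 1.0}]}}

```text
time: 7.6
tool_pos: [0.4721, 0.0186, 0.1245]
tool_rot: [3.14, 0.0, 1.572]
contact_force: [0.6, -0.0, 0.2]
opening: 0.0918
grip_force: 0.0
```

Run:
```python
from h import *
im,d,W=cloud('side')
cv2.imwrite('pics/s2.png',cv2.resize(im[100:300,180:420],None,fx=3,fy=3))
s=robot.observe();print(s['tool_pos'],s['tool_rot'])
```

```text
[0.47205557 0.0188282  0.12432668] [ 3.14057135e+00 -4.64129474e-05  1.57234735e+00]
```

View pics/s2.png

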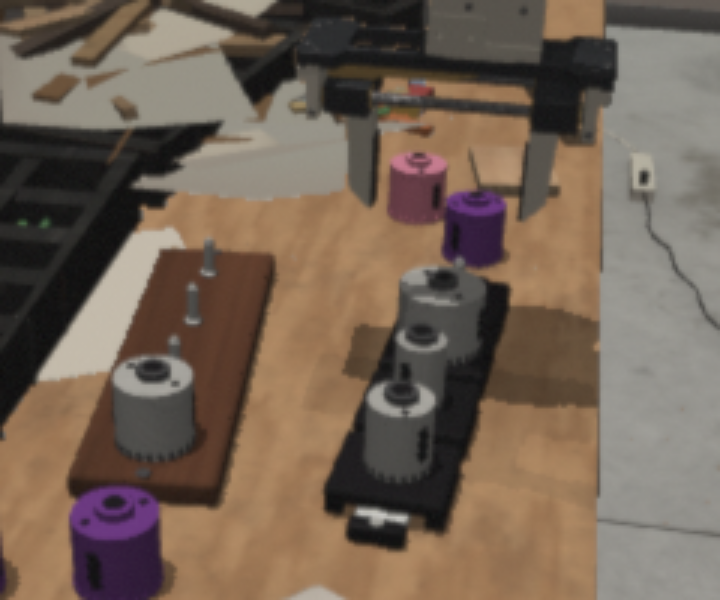

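saw_48 stands upright on the left peg (crop 153,410). Next is saw_58.

>>> {"api": "step_arm", "payload": {"squeeze": 25, "steps": [{"x": -0.001,"y": 0.0,"z": 0.05,"rx": 0.0,"ry": 0.0,"rz": 0.0,"claw": 1.0},{"x": -0.001,"y": 0.0,"z": 0.09,"rx": 0.0,"ry": 0.0,"rz": 0.0,"claw": 1.0},{"x": -0.001,"y": 0.0,"z": 0.115,"rx": 0.0,"ry": 0.0,"rz": 0.0,"claw": 1.0},{"x": -0.001,"y": 0.0,"z": 0.1235,"rx": 0.0,"ry": 0.0,"rz": 0.0,"claw": 1.0},{"x": -0.001,"y": 0.0,"z": 0.1235,"rx": 0.0,"ry": 0.0,"rz": 0.0,"claw": -1.0},{"x": -0.001,"y": 0.0,"z": 0.1235,"rx": 0.0,"ry": 0.0,"rz": 0.0,"claw": -1.0},{"x": -0.001,"y": 0.0,"z": 0.1235,"rx": 0.0,"ry": 0.0,"rz": 0.0,"claw": -1.0},{"x": -0.001,"y": 0.0,"z": 0.1235,"rx": 0.0,"ry": 0.0,"rz": 0.0,"claw": -1.0},{"x": -0.001,"y": 0.0,"z": 0.1235,"rx": 0.0,"ry": 0.0,"rz": 0.0,"claw": -1.0},{"x": -0.001,"y": 0.0,"z": 0.1235,"rx": 0.0,"ry": 0.0,"rz": 0.0,"claw": -1.0},{"x": -0.001,"y": 0.0,"z": 0.1235,"rx": 0.0,"ry": 0.0,"rz": 0.0,"claw": -1.0}]}}

```text
time: 8.57
tool_pos: [0.4714, 0.0173, 0.0325]
tool_rot: [3.14, 0.0, 1.572]
contact_force: [-0.7, 0.8, 5.8]
opening: 0.0568
grip_force: 25.0
```

>>> {"api": "step_arm", "payload": {"steps": [{"x": 0.0,"y": 0.0,"z": -0.01,"rx": 0.0,"ry": 0.0,"rz": 0.0,"claw": -1.0},{"x": 0.0,"y": 0.0,"z": -0.04,"rx": 0.0,"ry": 0.0,"rz": 0.0,"claw": -1.0},{"x": 0.0,"y": 0.0,"z": -0.08,"rx": 0.0,"ry": 0.0,"rz": 0.0,"claw": -1.0},{"x": 0.0,"y": 0.0,"z": -0.12,"rx": 0.0,"ry": 0.0,"rz": 0.0,"claw": -1.0},{"x": 0.0176,"y": 0.04,"z": -0.12,"rx": 0.0,"ry": 0.0,"rz": 0.0,"claw": -1.0},{"x": 0.0352,"y": 0.08,"z": -0.12,"rx": 0.0,"ry": 0.0,"rz": 0.0,"claw": -1.0},{"x": 0.0528,"y": 0.12,"z": -0.12,"rx": 0.0,"ry": 0.0,"rz": 0.0,"claw": -1.0},{"x": 0.0704,"y": 0.16,"z": -0.12,"rx": 0.0,"ry": 0.0,"rz": 0.0,"claw": -1.0},{"x": 0.088,"y": 0.2,"z": -0.12,"rx": 0.0,"ry": 0.0,"rz": 0.0,"claw": -1.0},{"x": 0.0963,"y": 0.2187,"z": -0.12,"rx": 0.0,"ry": 0.0,"rz": 0.0,"claw": -1.0},{"x": 0.0963,"y": 0.2187,"z": -0.12,"rx": 0.0,"ry": 0.0,"rz": 0.0,"claw": -1.0},{"x": 0.0963,"y": 0.2187,"z": -0.12,"rx": 0.0,"ry": 0.0,"rz": 0.0,"claw": -1.0}]}}

```text
time: 9.57
tool_pos: [0.6344, 0.0899, 0.1211]
tool_rot: [-3.14, 0.0, 1.572]
contact_force: [-0.4, 0.0, -1.1]
opening: 0.0569
grip_force: 25.0
```

>>> {"api": "step_arm", "payload": {"steps": [{"x": 0.0,"y": 0.0,"z": 0.02,"rx": 0.0,"ry": 0.0,"rz": 0.0,"claw": -1.0},{"x": 0.0,"y": 0.0,"z": 0.055,"rx": 0.0,"ry": 0.0,"rz": 0.0,"claw": -1.0},{"x": 0.0,"y": 0.0,"z": 0.085,"rx": 0.0,"ry": 0.0,"rz": 0.0,"claw": -1.0},{"x": 0.0,"y": 0.0,"z": 0.105,"rx": 0.0,"ry": 0.0,"rz": 0.0,"claw": -1.0},{"x": 0.0,"y": 0.0,"z": 0.117,"rx": 0.0,"ry": 0.0,"rz": 0.0,"claw": -1.0},{"x": 0.0,"y": 0.0,"z": 0.12,"rx": 0.0,"ry": 0.0,"rz": 0.0,"claw": -1.0},{"x": 0.0,"y": 0.0,"z": 0.12,"rx": 0.0,"ry": 0.0,"rz": 0.0,"claw": -1.0},{"x": 0.0,"y": 0.0,"z": 0.12,"rx": 0.0,"ry": 0.0,"rz": 0.0,"claw": -1.0}]}}

```text
time: 10.23
tool_pos: [0.6353, 0.0896, 0.0329]
tool_rot: [3.14, 0.0, 1.571]
contact_force: [-0.3, -0.1, -0.8]
opening: 0.0572
grip_force: 25.0
```

>>> {"api": "step_arm", "payload": {"steps": [{"x": 0.0,"y": 0.0,"z": 0.003,"rx": 0.0,"ry": 0.0,"rz": 0.0,"claw": -1.0},{"x": 0.0,"y": 0.0,"z": 0.0055,"rx": 0.0,"ry": 0.0,"rz": 0.0,"claw": -1.0},{"x": 0.0,"y": 0.0,"z": 0.0055,"rx": 0.0,"ry": 0.0,"rz": 0.0,"claw": -1.0},{"x": 0.0,"y": 0.0,"z": 0.0055,"rx": 0.0,"ry": 0.0,"rz": 0.0,"claw": 1.0},{"x": 0.0,"y": 0.0,"z": 0.0055,"rx": 0.0,"ry": 0.0,"rz": 0.0,"claw": 1.0},{"x": 0.0,"y": 0.0,"z": 0.0055,"rx": 0.0,"ry": 0.0,"rz": 0.0,"claw": 1.0},{"x": 0.0,"y": 0.0,"z": 0.0055,"rx": 0.0,"ry": 0.0,"rz": 0.0,"claw": 1.0},{"x": 0.0,"y": 0.0,"z": 0.0055,"rx": 0.0,"ry": 0.0,"rz": 0.0,"claw": 1.0},{"x": 0.0,"y": 0.0,"z": -0.04,"rx": 0.0,"ry": 0.0,"rz": 0.0,"claw": 1.0},{"x": 0.0,"y": 0.0,"z": -0.09,"rx": 0.0,"ry": 0.0,"rz": 0.0,"claw": 1.0},{"x": 0.0,"y": 0.0,"z": -0.123,"rx": 0.0,"ry": 0.0,"rz": 0.0,"claw": 1.0},{"x": 0.0,"y": 0.0,"z": -0.123,"rx": 0.0,"ry": 0.0,"rz": 0.0,"claw": 1.0}]}}

```text
time: 11.23
tool_pos: [0.6381, 0.0899, 0.1304]
tool_rot: [3.131, -0.0, 1.572]
contact_force: [0.8, -0.3, 0.7]
opening: 0.0915
grip_force: 0.0
```

>>> {"api": "step_arm", "payload": {"steps": [{"x": 0.0053,"y": -0.2123,"z": 0.0,"rx": 0.0,"ry": 0.0,"rz": 0.0,"claw": 1.0},{"x": 0.0053,"y": -0.2123,"z": 0.0,"rx": 0.0,"ry": 0.0,"rz": 0.0,"claw": 1.0},{"x": 0.0053,"y": -0.2123,"z": 0.0,"rx": 0.0,"ry": 0.0,"rz": 0.0,"claw": 1.0},{"x": 0.0053,"y": -0.2123,"z": 0.0,"rx": 0.0,"ry": 0.0,"rz": 0.0,"claw": 1.0},{"x": 0.0053,"y": -0.2123,"z": 0.0,"rx": 0.0,"ry": 0.0,"rz": 0.0,"claw": 1.0},{"x": 0.0053,"y": -0.2123,"z": 0.0,"rx": 0.0,"ry": 0.0,"rz": 0.0,"claw": 1.0},{"x": 0.0053,"y": -0.2123,"z": 0.0,"rx": 0.0,"ry": 0.0,"rz": 0.0,"claw": 1.0}]}}

```text
time: 11.82
tool_pos: [0.4767, 0.0936, 0.1243]
tool_rot: [3.14, 0.0, 1.571]
contact_force: [0.2, -0.4, 0.7]
opening: 0.0915
grip_force: 0.0
```

Run:
```python
from h import *
im,d,W=cloud('side')
cv2.imwrite('pics/s3.png',cv2.resize(im[100:300,180:420],None,fx=3,fy=3))
s=robot.observe();print(s['tool_pos'],s['tool_rot'])
```

```text
[0.47709784 0.09357133 0.12423267] [3.13963446e+00 1.81603709e-05 1.57127958e+00]
```

View pics/s3.png

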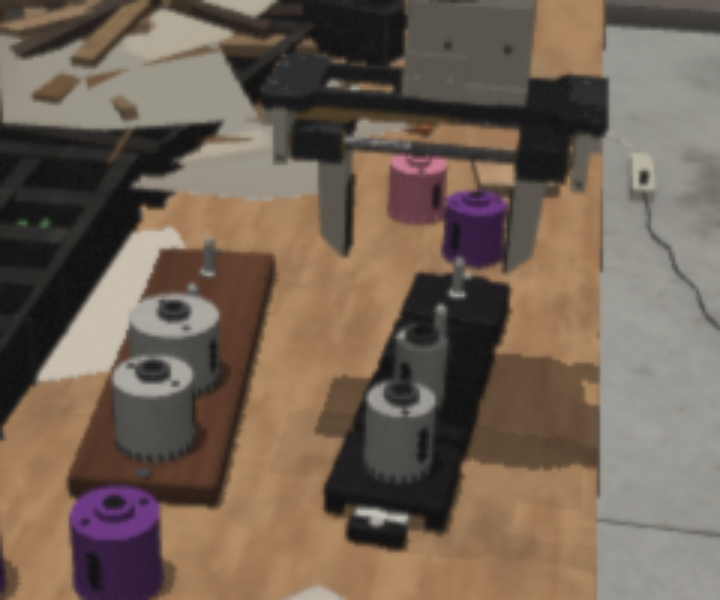

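saw_58 is upright on the second peg from the left (crop 174,340). Next is saw_32.

>>> {"api": "step_arm", "payload": {"squeeze": 25, "steps": [{"x": 0.0,"y": 0.0,"z": 0.05,"rx": 0.0,"ry": 0.0,"rz": 0.0,"claw": 1.0},{"x": 0.0,"y": 0.0,"z": 0.09,"rx": 0.0,"ry": 0.0,"rz": 0.0,"claw": 1.0},{"x": 0.0,"y": 0.0,"z": 0.115,"rx": 0.0,"ry": 0.0,"rz": 0.0,"claw": 1.0},{"x": 0.0,"y": 0.0,"z": 0.1235,"rx": 0.0,"ry": 0.0,"rz": 0.0,"claw": 1.0},{"x": 0.0,"y": 0.0,"z": 0.1235,"rx": 0.0,"ry": 0.0,"rz": 0.0,"claw": -1.0},{"x": 0.0,"y": 0.0,"z": 0.1235,"rx": 0.0,"ry": 0.0,"rz": 0.0,"claw": -1.0},{"x": 0.0,"y": 0.0,"z": 0.1235,"rx": 0.0,"ry": 0.0,"rz": 0.0,"claw": -1.0},{"x": 0.0,"y": 0.0,"z": 0.1235,"rx": 0.0,"ry": 0.0,"rz": 0.0,"claw": -1.0},{"x": 0.0,"y": 0.0,"z": 0.1235,"rx": 0.0,"ry": 0.0,"rz": 0.0,"claw": -1.0},{"x": 0.0,"y": 0.0,"z": 0.1235,"rx": 0.0,"ry": 0.0,"rz": 0.0,"claw": -1.0},{"x": 0.0,"y": 0.0,"z": 0.1235,"rx": 0.0,"ry": 0.0,"rz": 0.0,"claw": -1.0},{"x": 0.0,"y": 0.0,"z": 0.1235,"rx": 0.0,"ry": 0.0,"rz": 0.0,"claw": -1.0}]}}

```text
time: 12.87
tool_pos: [0.4758, 0.0936, 0.0316]
tool_rot: [3.141, 0.0, 1.572]
contact_force: [-0.3, -0.4, 0.1]
opening: 0.0434
grip_force: 0.0
```

>>> {"api": "step_arm", "payload": {"steps": [{"x": 0.0,"y": 0.0,"z": 0.0,"rx": 0.0,"ry": 0.0,"rz": 0.0,"claw": -1.0},{"x": 0.0,"y": 0.0,"z": 0.0,"rx": 0.0,"ry": 0.0,"rz": 0.0,"claw": -1.0}]}}

```text
time: 13.03
tool_pos: [0.4757, 0.0936, 0.0314]
tool_rot: [3.141, 0.0, 1.572]
contact_force: [-0.8, -0.3, 1.3]
opening: 0.0316
grip_force: 25.0
```

>>> {"api": "step_arm", "payload": {"steps": [{"x": 0.0,"y": 0.0,"z": -0.01,"rx": 0.0,"ry": 0.0,"rz": 0.0,"claw": -1.0},{"x": 0.0,"y": 0.0,"z": -0.04,"rx": 0.0,"ry": 0.0,"rz": 0.0,"claw": -1.0},{"x": 0.0,"y": 0.0,"z": -0.08,"rx": 0.0,"ry": 0.0,"rz": 0.0,"claw": -1.0},{"x": 0.0,"y": 0.0,"z": -0.12,"rx": 0.0,"ry": 0.0,"rz": 0.0,"claw": -1.0},{"x": -0.0189,"y": 0.04,"z": -0.12,"rx": 0.0,"ry": 0.0,"rz": 0.0,"claw": -1.0},{"x": -0.0377,"y": 0.08,"z": -0.12,"rx": 0.0,"ry": 0.0,"rz": 0.0,"claw": -1.0},{"x": -0.0566,"y": 0.12,"z": -0.12,"rx": 0.0,"ry": 0.0,"rz": 0.0,"claw": -1.0},{"x": -0.0755,"y": 0.16,"z": -0.12,"rx": 0.0,"ry": 0.0,"rz": 0.0,"claw": -1.0},{"x": -0.0943,"y": 0.2,"z": -0.12,"rx": 0.0,"ry": 0.0,"rz": 0.0,"claw": -1.0},{"x": -0.1047,"y": 0.222,"z": -0.12,"rx": 0.0,"ry": 0.0,"rz": 0.0,"claw": -1.0},{"x": -0.1047,"y": 0.222,"z": -0.12,"rx": 0.0,"ry": 0.0,"rz": 0.0,"claw": -1.0},{"x": -0.1047,"y": 0.222,"z": -0.12,"rx": 0.0,"ry": 0.0,"rz": 0.0,"claw": -1.0}]}}

```text
time: 14.03
tool_pos: [0.642, 0.0148, 0.1209]
tool_rot: [-3.14, -0.0, 1.571]
contact_force: [-1.2, 0.2, -0.9]
opening: 0.0316
grip_force: 25.0
```

>>> {"api": "step_arm", "payload": {"steps": [{"x": 0.0,"y": 0.0,"z": 0.02,"rx": 0.0,"ry": 0.0,"rz": 0.0,"claw": -1.0},{"x": 0.0,"y": 0.0,"z": 0.055,"rx": 0.0,"ry": 0.0,"rz": 0.0,"claw": -1.0},{"x": 0.0,"y": 0.0,"z": 0.085,"rx": 0.0,"ry": 0.0,"rz": 0.0,"claw": -1.0},{"x": 0.0,"y": 0.0,"z": 0.105,"rx": 0.0,"ry": 0.0,"rz": 0.0,"claw": -1.0},{"x": 0.0,"y": 0.0,"z": 0.117,"rx": 0.0,"ry": 0.0,"rz": 0.0,"claw": -1.0},{"x": 0.0,"y": 0.0,"z": 0.12,"rx": 0.0,"ry": 0.0,"rz": 0.0,"claw": -1.0},{"x": 0.0,"y": 0.0,"z": 0.12,"rx": 0.0,"ry": 0.0,"rz": 0.0,"claw": -1.0},{"x": 0.0,"y": 0.0,"z": 0.12,"rx": 0.0,"ry": 0.0,"rz": 0.0,"claw": -1.0}]}}

```text
time: 14.7
tool_pos: [0.6426, 0.0154, 0.0326]
tool_rot: [3.14, 0.0, 1.572]
contact_force: [0.0, 0.0, -1.0]
opening: 0.0318
grip_force: 25.0
```

>>> {"api": "step_arm", "payload": {"steps": [{"x": 0.0,"y": 0.0,"z": 0.003,"rx": 0.0,"ry": 0.0,"rz": 0.0,"claw": -1.0},{"x": 0.0,"y": 0.0,"z": 0.006,"rx": 0.0,"ry": 0.0,"rz": 0.0,"claw": -1.0},{"x": 0.0,"y": 0.0,"z": 0.006,"rx": 0.0,"ry": 0.0,"rz": 0.0,"claw": -1.0},{"x": 0.0,"y": 0.0,"z": 0.006,"rx": 0.0,"ry": 0.0,"rz": 0.0,"claw": 1.0},{"x": 0.0,"y": 0.0,"z": 0.006,"rx": 0.0,"ry": 0.0,"rz": 0.0,"claw": 1.0},{"x": 0.0,"y": 0.0,"z": 0.006,"rx": 0.0,"ry": 0.0,"rz": 0.0,"claw": 1.0},{"x": 0.0,"y": 0.0,"z": 0.006,"rx": 0.0,"ry": 0.0,"rz": 0.0,"claw": 1.0},{"x": 0.0,"y": 0.0,"z": 0.006,"rx": 0.0,"ry": 0.0,"rz": 0.0,"claw": 1.0},{"x": 0.0,"y": 0.0,"z": -0.04,"rx": 0.0,"ry": 0.0,"rz": 0.0,"claw": 1.0},{"x": 0.0,"y": 0.0,"z": -0.09,"rx": 0.0,"ry": 0.0,"rz": 0.0,"claw": 1.0},{"x": 0.0,"y": 0.0,"z": -0.123,"rx": 0.0,"ry": 0.0,"rz": 0.0,"claw": 1.0},{"x": 0.0,"y": 0.0,"z": -0.123,"rx": 0.0,"ry": 0.0,"rz": 0.0,"claw": 1.0}]}}

```text
time: 15.7
tool_pos: [0.6455, 0.015, 0.1302]
tool_rot: [3.131, 0.001, 1.572]
contact_force: [1.9, 0.2, 0.6]
opening: 0.0871
grip_force: 0.0
```

>>> {"api": "step_arm", "payload": {"steps": [{"x": 0.2,"y": -0.2183,"z": 0.0,"rx": 0.0,"ry": 0.0,"rz": 0.0,"claw": 1.0},{"x": 0.2,"y": -0.2183,"z": 0.0,"rx": 0.0,"ry": 0.0,"rz": 0.0,"claw": 1.0},{"x": 0.2,"y": -0.2183,"z": 0.0,"rx": 0.0,"ry": 0.0,"rz": 0.0,"claw": 1.0},{"x": 0.2,"y": -0.2183,"z": 0.0,"rx": 0.0,"ry": 0.0,"rz": 0.0,"claw": 1.0},{"x": 0.2,"y": -0.2183,"z": 0.0,"rx": 0.0,"ry": 0.0,"rz": 0.0,"claw": 1.0},{"x": 0.2,"y": -0.2183,"z": 0.0,"rx": 0.0,"ry": 0.0,"rz": 0.0,"claw": 1.0},{"x": 0.2,"y": -0.2183,"z": 0.0,"rx": 0.0,"ry": 0.0,"rz": 0.0,"claw": 1.0},{"x": 0.2,"y": -0.2183,"z": 0.0,"rx": 0.0,"ry": 0.0,"rz": 0.0,"claw": 1.0},{"x": 0.2,"y": -0.2183,"z": 0.0,"rx": 0.0,"ry": 0.0,"rz": 0.0,"claw": 1.0}]}}

```text
time: 16.45
tool_pos: [0.4796, 0.1645, 0.1236]
tool_rot: [3.14, 0.0, 1.571]
contact_force: [-0.3, 0.1, -0.2]
opening: 0.0918
grip_force: 0.0
```

Run:
```python
from h import *
im,d,W=cloud('side')
cv2.imwrite('pics/s4.png',cv2.resize(im[100:300,180:420],None,fx=3,fy=3))
s=robot.observe();print(s['tool_pos'],s['tool_rot'])
```

```text
[0.47967672 0.16423768 0.12350927] [3.14065534e+00 2.42246607e-04 1.57031382e+00]
```

View pics/s4.png

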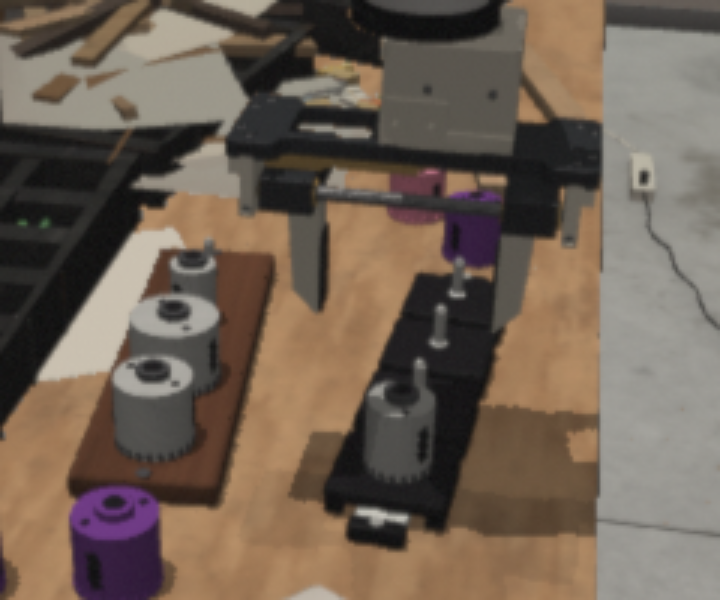

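saw_32 stands on the third peg (crop 193,280). Last is saw_40, gripped slightly higher so the gripper clears the scrap wood.

>>> {"api": "step_arm", "payload": {"squeeze": 25, "steps": [{"x": 0.0,"y": 0.0,"z": 0.05,"rx": 0.0,"ry": 0.0,"rz": 0.0,"claw": 1.0},{"x": 0.0,"y": 0.0,"z": 0.09,"rx": 0.0,"ry": 0.0,"rz": 0.0,"claw": 1.0},{"x": 0.0,"y": 0.0,"z": 0.11,"rx": 0.0,"ry": 0.0,"rz": 0.0,"claw": 1.0},{"x": 0.0,"y": 0.0,"z": 0.1167,"rx": 0.0,"ry": 0.0,"rz": 0.0,"claw": 1.0},{"x": 0.0,"y": 0.0,"z": 0.1167,"rx": 0.0,"ry": 0.0,"rz": 0.0,"claw": -1.0},{"x": 0.0,"y": 0.0,"z": 0.1167,"rx": 0.0,"ry": 0.0,"rz": 0.0,"claw": -1.0},{"x": 0.0,"y": 0.0,"z": 0.1167,"rx": 0.0,"ry": 0.0,"rz": 0.0,"claw": -1.0},{"x": 0.0,"y": 0.0,"z": 0.1167,"rx": 0.0,"ry": 0.0,"rz": 0.0,"claw": -1.0},{"x": 0.0,"y": 0.0,"z": 0.1167,"rx": 0.0,"ry": 0.0,"rz": 0.0,"claw": -1.0},{"x": 0.0,"y": 0.0,"z": 0.1167,"rx": 0.0,"ry": 0.0,"rz": 0.0,"claw": -1.0},{"x": 0.0,"y": 0.0,"z": 0.1167,"rx": 0.0,"ry": 0.0,"rz": 0.0,"claw": -1.0},{"x": 0.0,"y": 0.0,"z": 0.1167,"rx": 0.0,"ry": 0.0,"rz": 0.0,"claw": -1.0}]}}

```text
time: 17.5
tool_pos: [0.4784, 0.1652, 0.0363]
tool_rot: [3.141, -0.0, 1.572]
contact_force: [0.3, -0.5, 1.3]
opening: 0.0434
grip_force: 0.5
```

>>> {"api": "step_arm", "payload": {"steps": [{"x": 0.0,"y": 0.0,"z": 0.0,"rx": 0.0,"ry": 0.0,"rz": 0.0,"claw": -1.0},{"x": 0.0,"y": 0.0,"z": 0.0,"rx": 0.0,"ry": 0.0,"rz": 0.0,"claw": -1.0}]}}

```text
time: 17.67
tool_pos: [0.4785, 0.1651, 0.0363]
tool_rot: [3.141, 0.0, 1.572]
contact_force: [-0.1, 0.7, 3.0]
opening: 0.0398
grip_force: 25.0
```

>>> {"api": "step_arm", "payload": {"steps": [{"x": 0.0,"y": 0.0,"z": -0.01,"rx": 0.0,"ry": 0.0,"rz": 0.0,"claw": -1.0},{"x": 0.0,"y": 0.0,"z": -0.04,"rx": 0.0,"ry": 0.0,"rz": 0.0,"claw": -1.0},{"x": 0.0,"y": 0.0,"z": -0.08,"rx": 0.0,"ry": 0.0,"rz": 0.0,"claw": -1.0},{"x": 0.0,"y": 0.0,"z": -0.125,"rx": 0.0,"ry": 0.0,"rz": 0.0,"claw": -1.0},{"x": -0.04,"y": 0.0306,"z": -0.125,"rx": 0.0,"ry": 0.0,"rz": -0.02,"claw": -1.0},{"x": -0.08,"y": 0.0612,"z": -0.125,"rx": 0.0,"ry": 0.0,"rz": -0.05,"claw": -1.0},{"x": -0.12,"y": 0.0918,"z": -0.125,"rx": 0.0,"ry": 0.0,"rz": -0.08,"claw": -1.0},{"x": -0.16,"y": 0.1224,"z": -0.125,"rx": 0.0,"ry": 0.0,"rz": -0.11,"claw": -1.0},{"x": -0.2,"y": 0.153,"z": -0.125,"rx": 0.0,"ry": 0.0,"rz": -0.127,"claw": -1.0},{"x": -0.24,"y": 0.1836,"z": -0.125,"rx": 0.0,"ry": 0.0,"rz": -0.127,"claw": -1.0},{"x": -0.28,"y": 0.2142,"z": -0.125,"rx": 0.0,"ry": 0.0,"rz": -0.127,"claw": -1.0},{"x": -0.299,"y": 0.2287,"z": -0.125,"rx": 0.0,"ry": 0.0,"rz": -0.127,"claw": -1.0}]}}

```text
time: 18.67
tool_pos: [0.6518, -0.0632, 0.1299]
tool_rot: [3.14, 0.002, 1.669]
contact_force: [-0.6, 0.1, -1.6]
opening: 0.0396
grip_force: 25.0
```

>>> {"api": "step_arm", "payload": {"steps": [{"x": 0.0,"y": 0.0,"z": 0.0,"rx": 0.0,"ry": 0.0,"rz": 0.0,"claw": -1.0},{"x": 0.0,"y": 0.0,"z": 0.0,"rx": 0.0,"ry": 0.0,"rz": 0.0,"claw": -1.0},{"x": 0.0,"y": 0.0,"z": 0.0,"rx": 0.0,"ry": 0.0,"rz": 0.0,"claw": -1.0}]}}

```text
time: 18.92
tool_pos: [0.6492, -0.0582, 0.1296]
tool_rot: [-3.14, -0.001, 1.671]
contact_force: [-0.1, 1.0, -0.8]
opening: 0.0401
grip_force: 25.0
```

>>> {"api": "step_arm", "payload": {"steps": [{"x": 0.0,"y": 0.0,"z": 0.02,"rx": 0.0,"ry": 0.0,"rz": 0.0,"claw": -1.0},{"x": 0.0,"y": 0.0,"z": 0.055,"rx": 0.0,"ry": 0.0,"rz": 0.0,"claw": -1.0},{"x": 0.0,"y": 0.0,"z": 0.085,"rx": 0.0,"ry": 0.0,"rz": 0.0,"claw": -1.0},{"x": 0.0,"y": 0.0,"z": 0.105,"rx": 0.0,"ry": 0.0,"rz": 0.0,"claw": -1.0},{"x": 0.0,"y": 0.0,"z": 0.118,"rx": 0.0,"ry": 0.0,"rz": 0.0,"claw": -1.0},{"x": 0.0,"y": 0.0,"z": 0.123,"rx": 0.0,"ry": 0.0,"rz": 0.0,"claw": -1.0},{"x": 0.0,"y": 0.0,"z": 0.123,"rx": 0.0,"ry": 0.0,"rz": 0.0,"claw": -1.0},{"x": 0.0,"y": 0.0,"z": 0.123,"rx": 0.0,"ry": 0.0,"rz": 0.0,"claw": -1.0}]}}

```text
time: 19.58
tool_pos: [0.6505, -0.0586, 0.0386]
tool_rot: [3.14, 0.0, 1.672]
contact_force: [0.8, -0.2, -0.7]
opening: 0.0401
grip_force: 25.0
```

>>> {"api": "step_arm", "payload": {"steps": [{"x": 0.0,"y": 0.0,"z": 0.004,"rx": 0.0,"ry": 0.0,"rz": 0.0,"claw": -1.0},{"x": 0.0,"y": 0.0,"z": 0.0075,"rx": 0.0,"ry": 0.0,"rz": 0.0,"claw": -1.0},{"x": 0.0,"y": 0.0,"z": 0.0075,"rx": 0.0,"ry": 0.0,"rz": 0.0,"claw": -1.0},{"x": 0.0,"y": 0.0,"z": 0.0075,"rx": 0.0,"ry": 0.0,"rz": 0.0,"claw": 1.0},{"x": 0.0,"y": 0.0,"z": 0.0075,"rx": 0.0,"ry": 0.0,"rz": 0.0,"claw": 1.0},{"x": 0.0,"y": 0.0,"z": 0.0075,"rx": 0.0,"ry": 0.0,"rz": 0.0,"claw": 1.0},{"x": 0.0,"y": 0.0,"z": 0.0075,"rx": 0.0,"ry": 0.0,"rz": 0.0,"claw": 1.0},{"x": 0.0,"y": 0.0,"z": 0.0075,"rx": 0.0,"ry": 0.0,"rz": 0.0,"claw": 1.0},{"x": 0.0,"y": 0.0,"z": -0.04,"rx": 0.0,"ry": 0.0,"rz": 0.0,"claw": 1.0},{"x": 0.0,"y": 0.0,"z": -0.09,"rx": 0.0,"ry": 0.0,"rz": 0.0,"claw": 1.0},{"x": 0.0,"y": 0.0,"z": -0.14,"rx": 0.0,"ry": 0.0,"rz": 0.0,"claw": 1.0},{"x": 0.0,"y": 0.0,"z": -0.18,"rx": 0.0,"ry": 0.0,"rz": 0.0,"claw": 1.0}]}}

```text
time: 20.58
tool_pos: [0.6505, -0.0591, 0.1756]
tool_rot: [3.139, 0.001, 1.671]
contact_force: [0.7, 0.2, 0.4]
opening: 0.0909
grip_force: 0.0
```

>>> {"api": "step_arm", "payload": {"steps": [{"x": -0.1,"y": -0.25,"z": -0.05,"rx": 0.0,"ry": 0.0,"rz": 0.0,"claw": 1.0},{"x": -0.1,"y": -0.25,"z": -0.05,"rx": 0.0,"ry": 0.0,"rz": 0.0,"claw": 1.0},{"x": -0.1,"y": -0.25,"z": -0.05,"rx": 0.0,"ry": 0.0,"rz": 0.0,"claw": 1.0},{"x": -0.1,"y": -0.25,"z": -0.05,"rx": 0.0,"ry": 0.0,"rz": 0.0,"claw": 1.0},{"x": -0.1,"y": -0.25,"z": -0.05,"rx": 0.0,"ry": 0.0,"rz": 0.0,"claw": 1.0},{"x": -0.1,"y": -0.25,"z": -0.05,"rx": 0.0,"ry": 0.0,"rz": 0.0,"claw": 1.0},{"x": -0.1,"y": -0.25,"z": -0.05,"rx": 0.0,"ry": 0.0,"rz": 0.0,"claw": 1.0},{"x": -0.1,"y": -0.25,"z": -0.05,"rx": 0.0,"ry": 0.0,"rz": 0.0,"claw": 1.0}]}}

```text
time: 21.25
tool_pos: [0.4714, -0.1526, 0.2104]
tool_rot: [3.14, 0.0, 1.67]
contact_force: [-0.7, -0.2, -0.2]
opening: 0.0914
grip_force: 0.0
```

Run:
```python
from h import *
T={48:(.628,.1642),58:(.6355,.0897),32:(.6425,.015),40:(.650,-.0592)}
for c in('side','top'):
    im,d,W=cloud(c)
    cv2.imwrite(f'pics/f_{c}.png',cv2.resize(im[100:300,180:420],None,fx=3,fy=3))
    for k,(a,b) in T.items():
        m=(np.hypot(W[...,0]-a,W[...,1]-b)<.036)
        w=W[m&(W[...,2]>.066)&(W[...,2]<.08)];t=W[m&(W[...,2]>.058)&(W[...,2]<.08)]
        print(c,k,((w.min(0)+w.max(0))/2-[a,b,0]).round(4) if len(w) else None,np.ptp(t[:,1]).round(3) if len(t) else None)
```

```text
side 48 [-0.0015  0.0005  0.0697] 0.049
side 58 [-0.0009  0.001   0.0698] 0.06
side 32 [-0.0012 -0.001   0.0698] 0.031
side 40 [0.0007 0.0027 0.0698] 0.04
top 48 [-0.002  -0.0021  0.0704] 0.046
top 58 [ 0.0016 -0.0026  0.0705] 0.056
top 32 [-0.0019 -0.0021  0.0704] 0.03
top 40 [0.0021 0.0042 0.0696] 0.039
```

View pics/f_side.png

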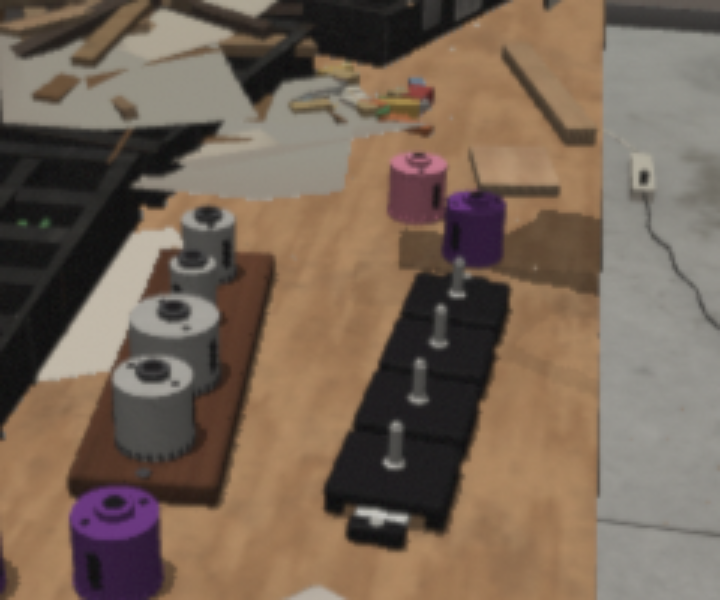

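All four saws stand upright on the rack, in the order 48, 58, 32, 40 from left to right (crop (153,410), (174,340), (193,280), (208,245)). Each is within about 5 mm of its peg.

```bash
python3 -c "
from cell import robot
print(robot.hand_in())"
```

```text
the job is handed in; nothing more can be done
None
```

The job is handed in: all four hole saws stand upright on the rack in reverse order (48, 58, 32, 40 from left to right), each within about 5 mm of its peg by the last camera check; the hand-in returned no verdict.

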